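# Store the vial and shut the slide-top sample box

## Robot

A 6-joint arm with a two-finger parallel gripper is mounted at the origin on the work surface. World frame = base frame: x ahead of the robot, y to its left, z up, the work surface at z = 0. Lengths are in m, angles in degrees, forces in N, time in s.
With the tool pointing down it reaches from about 0.35 to 0.875 m from the base axis. Payload 4.2 kg.
Tool frame: the origin (TCP) lies on the centre line of the jaws, within the pads' length; the fingertips stand 11 mm ahead of it and the grasp point (between the pads) lies 8 mm behind it; x points along the fingers, y is the direction in which the jaws open and shut, and the axes are right-handed (so a half turn about x gives the same grasp; the last joint's range is limited). The gripper opens to 87 mm and grips with 3 to 60 N. Pads are 19 mm wide; open, the fingers measure 117 mm over their backs; the gripper's body (75 mm by 190 mm) begins 51 mm behind the grasp point.
Start: joints at [89.874, 22.042, 0.453, 0, -68.411, -14.817], TCP at [0.161, 0.604, 0.234] pointing down, gripper open.
Joint ranges: [-179.83, 179.83], [-69.29, 118.12], [-61.27, 80.66], [-181.25, 117.63], [-171.15, -9.14], [-177.46, 177.46]. Speed limits (degrees/s): [159.86, 159.86, 180, 180, 180, 180].

## Interface

Orientations are given as a 3x3 rotation matrix whose columns are the frame's x, y, z axes.
In Python, from workcell import bot gives the robot as it stands.
- The arm moves only by the tool move_arm, never from a script. Its arguments are lists of equal length, an entry for each row: "offset": the shift along the world's x, y, z each as a share of 20 mm, from -1 to 1, a list of three; "roll": the turn about the world's z as a share of 8 degrees, from -1 to 1; "fingers": the gripper command: -1 is shut, 1 is fully open, values between are in proportion. A call has 1 to 10 rows; each row shifts and turns the pose as measured when the row begins; what a row does not reach is not made up. A row lasts 1/10 s, in which the tool goes at most 50 mm and 8.59 degrees, less where a joint would pass 70% of its speed; a pose out of reach is approached as far as the arm can. A call with a number of a shift or a turn outside -1 to 1 is refused whole. A call with a gripper value outside its range is refused whole. The fingers move at their own pace and stop on an object; "newtons" is the grip in N (left out, the last holds). Time passes only in rows, so rows that do not move let the fingers close. It gives the time, the measured TCP pose, the force and the opening at its end, in the units of the state.
- bot.read_state(): the state, without advancing time (a new reading comes with each control period).
- bot.camera(name): name is "side" or "top" or "wrist"; returns a dict with "pixels" (384x512x3 uint8, red, green, blue), "vertical_fov" (degrees; the focal length in pixels is half the picture's height over the tangent of half this angle, whatever the lens; pixels are square), "cx", "cy" (the principal point, pixels), "xyz" and "orientation" of the camera in the world; the wrist camera has in their place "tool_from_camera" (4x4, takes a point from camera to tool coordinates, whose origin is the TCP and whose axes are the tool frame's). Camera axes: x right, y up, looking along -z (the intrinsics and any distortion apply to the point x, -y, -z); pixel columns grow to the right and rows downward; lengths in m; the calibration is good to about 2 mm. A picture is of the moment at which its call begins: read the wrist's pose just before it. There is no depth.
- bot.close_job(): hands the job in, once; it reports no verdict.
The state is a dict: "time": time; "joint_pos": joint angles; "qd": joint speeds; "effort": joint torques, N m; "tool_pos": TCP position; "eef_rot": TCP orientation; "contact_force": force on the tool from outside, world axes, zero at the start; "wrist_torque": the same for the moment, N m; "width": finger opening in m.
Only numpy, scipy, OpenCV 4.12 (cv2) and the standard library are available. Lean on these libraries where they do the work, as an engineer would, in place of code of your own. Each camera call takes 0.05 s, during which the arm holds its last target.

## Task

Stand the sample vial from its little stand in the empty well of the storage box and let go of it. Then slide the box's lid fully home along its channel so that it clicks over the spring ridge at the end, pushing firmly but not ramming it into the end wall (keep that below 20 N). Let go of it and leave the other things where they are.

Things in the scene. Friction and masses are not known exactly. Their poses are not given: they have to be found in the camera images.
- box: Grey box fixed to the bench, 120 (x) x 200 (y) x 80 mm high; origin: centre of its underside. The lid slides along y in grooves of the long sides: ledges 66 mm up, lips over them 74.5 to 80 mm up with 94 mm clear between. The lid's mouth is at -y; the +y end has a full-height wall. A white plate inside, top 33 mm up, holds stored vials at the -y half and one empty well at the +y half.
- well (a point): Centre of the floor of the empty round well, 25 mm wide, 25 mm deep, at x = 0, y = +45 mm, z = 8 mm of the box. Gripping the vial across the box (along its x) leaves most room: 42 mm from well rim to each side wall, 34 mm to each lid ledge.
- lid: Grey metal lid 102 (x) x 190 (y) x 7 mm, about 150 g, loose in the grooves, starts 72 to 90 mm open. Origin: centre of underside, axes as the box's. Home: origin at x 0, y 0, z 66 mm of the box, +y edge on the rubber strip. Slides with 2 to 6 N; its sloped front lip meets the ridge about 7 mm before home, needs 9 to 18 N in all (varies), drops past the crest 2 mm before home, then meets the strip.
- rib (a point): Middle of the upright grip rib on the lid, 14 mm thick along y, 50 mm long along x, 24 mm tall above the lid's top (7 to 31 mm above the lid's underside); this point is at x = 0, y = -15 mm, z = 19 mm of the lid. Can be pinched from above, fingers before and behind it along the slide, or pushed on its -y face.
- ridge (a joint): Spring ridge across the box's +y end, 50 mm long (x), 3 mm above the ledges, 30 degree ramp towards the mouth, crest 9 mm before the strip. Value: metres pressed down; 0 is up, 0.001 to 0.003 while the lid's lip rides over its crest (the lid lifts too, up to 1.5 mm), near 0 again when the lid is home and the ridge stands up behind the lip. Sprung: 8 N plus 5 N per mm.
- vial: Closed sample vial, 52 mm tall, 30 g: clear body 22 mm across, white cap 24 mm across from 36 to 52 mm up; origin at the centre of its underside. It starts upright in the hole of the stand, its underside 5 mm above the bench.
- stand: White block fixed to the bench, 60 x 60 x 30 mm, with one hole 26 mm wide and 25 mm deep from the top in which the vial starts; origin at the centre of its underside.
- bottle: Bystander: amber glass bottle, 60 mm across, 130 mm tall, origin at the centre of its underside. Not to be moved.
- beaker: Bystander: open glass beaker, 70 mm across, 85 mm tall, origin at the centre of its underside. Not to be moved.
- jar: Bystander: low white jar, 56 mm across, 60 mm tall, origin at the centre of its underside. Not to be moved.
- strip: Black rubber strip, 94 (x) x 2.5 (y) x 10 mm high, on the inner face of the box's +y end wall, 65.5 to 75.5 mm above the bench; its face, at y = +95 mm of the box, stops the lid. Origin: centre of its underside, at y = +96.25 mm of the box. Almost rigid; not to be pressed with more than 20 N.
Mind the look-alikes: they are no part of the job. Several things have the shape of the vial; the one meant has the colours described above.

How it is judged (in metres and radians):
On the way, in this order (a step that is already met when the one before it is completed fails the run):
1. the vial stands in the empty well, let go, with the lid still open (horizontal distance between vial and well below 0.005 m and z of vial in the frame of well below 0.004 m and angle between vial's own z axis and vertical below 0.2 rad and contact force between the fingers and vial below 0.05 N and y of lid in the frame of box below -0.02 m), for 0.2 s.
2. the lid is home behind the ridge (y of lid in the frame of box above -0.0016 m and value of joint ridge below 0.0012 m), for 0.2 s.
At the end, for the whole second after the job is handed in: The vial stands upright (within 0.2 rad) on the bottom of the well, within 5 mm of its centre and 4 mm of its floor; the lid lies in its channel within 1.6 mm of fully home, with the ridge standing up again behind its lip (pressed less than 1.2 mm), let go and at rest (all of step 2 and horizontal distance between vial and well below 0.005 m and z of vial in the frame of well below 0.004 m and angle between vial's own z axis and vertical below 0.2 rad and z of lid in the frame of box between 0.063 and 0.07 m and linear speed of lid below 0.01 m/s); the robot touches nothing.
It fails at once if the lid is rammed or pressed against the rubber strip of the end wall with more than 20 N (contact force between lid and strip above 20 N).
It fails at once if a bystander is moved more than 20 mm (distance of any of bottle, beaker, jar from where it was at the start of the episode above 0.02 m).
It also fails if it takes over 58 s, if anything falls off the work surface, if the arm or the gripper's body presses on something with over 40 N, if the wrist force passes 120 N, or if a joint passes its speed limit or range.

## Working session

There is one attempt and no reset: what is moved stays moved. The work goes in short steps, Python scripts to look and compute and a tool call to move; the robot and the scene stay as the last step left them, time stands still between calls to the robot, and variables do not carry over. Pictures are saved under pics/ and viewed, and the job is handed in when it is done.

Besides the shell and the picture viewer there is one more tool, called after ">>>" as a command line: name --pt "numbers of a row" for each row, then --argument value for the rest. move_arm: Moves the arm, as the interface text tells. Its arguments: {"type":"object","properties":{"offset":{"type":"array"},"roll":{"type":"array"},"fingers":{"type":"array"},"newtons":{"type":"number"}},"required":["offset","roll","fingers"]}

```bash
mkdir -p pics; ls
cat > h.py <<'E'
from workcell import bot
import numpy as np, cv2, pickle, sys
def snap(name,fn):
    s=bot.read_state(); c=bot.camera(name); c['state']=s
    cv2.imwrite(f'pics/{fn}.png',cv2.cvtColor(c['pixels'],cv2.COLOR_RGB2BGR))
    pickle.dump(c,open(f'pics/{fn}.pkl','wb')); return c
def load(fn): return pickle.load(open(f'pics/{fn}.pkl','rb'))
def pose(c):
    if 'xyz' in c: return np.array(c['orientation']),np.array(c['xyz'])
    T=np.array(c['tool_from_camera']);R=np.array(c['state']['eef_rot']);p=np.array(c['state']['tool_pos'])
    return R@T[:3,:3], R@T[:3,3]+p
def ray(c,u,v):
    f=c['pixels'].shape[0]/2/np.tan(np.radians(c['vertical_fov'])/2)
    R,o=pose(c)
    uv=np.array([[[u,v]]],float)
    K=np.array([[f,0,c['cx']],[0,f,c['cy']],[0,0,1]])
    if c.get('distortion') is not None:
        x,y=cv2.undistortPoints(uv,K,np.array(c['distortion'],float))[0,0]
    else: x,y=(u-c['cx'])/f,(v-c['cy'])/f
    d=R@np.array([x,-y,-1]); return o,d/np.linalg.norm(d)
def atz(c,u,v,z):
    o,d=ray(c,u,v); return o+d*(z-o[2])/d[2]
def tri(obs):
    A=np.zeros((3,3));b=np.zeros(3);rs=[]
    for c,u,v in obs:
        o,d=ray(c,u,v);P=np.eye(3)-np.outer(d,d);A+=P;b+=P@o;rs.append((o,P))
    x=np.linalg.solve(A,b); return x,[np.linalg.norm(P@(x-o)) for o,P in rs]
def proj(c,X):
    f=c['pixels'].shape[0]/2/np.tan(np.radians(c['vertical_fov'])/2)
    R,o=pose(c);q=R.T@(np.array(X)-o);return c['cx']+f*q[0]/-q[2],c['cy']-f*q[1]/-q[2]
def big(fn,x0,y0,w,h,k):
    im=cv2.imread(f'pics/{fn}.png')[y0:y0+h,x0:x0+w]
    cv2.imwrite(f'pics/{fn}_c{x0}_{y0}_{k}.png',cv2.resize(im,None,fx=k,fy=k,interpolation=cv2.INTER_CUBIC))
E
python3 - <<'E'
from h import *
for n in ['side','top','wrist']:
    c=snap(n,n+'0'); print({k:v for k,v in c.items() if k not in('pixels','state')})
print(c['state'])
E
```

```text
pics
{'vertical_fov': 48.82209082985918, 'cx': 251.70659716673663, 'cy': 194.51684702554897, 'xyz': array([0.14559392, 0.84933301, 0.67994321]), 'orientation': array([[-0.89980436,  0.23040834, -0.37049172],
       [-0.43623108, -0.48949922,  0.755045  ],
       [-0.00738674,  0.84101279,  0.54096481]])}
{'vertical_fov': 42.46684903905662, 'cx': 250.91651016069108, 'cy': 178.74654171665568, 'xyz': array([0.2949694 , 0.0124665 , 1.26012543]), 'orientation': array([[-0.00628496,  0.97726581, -0.2119246 ],
       [-0.99997473, -0.00543799,  0.00457915],
       [ 0.0033226 ,  0.21194803,  0.97727529]])}
{'vertical_fov': 63.26045139106142, 'cx': 265.5577289185452, 'cy': 184.68252247665188, 'tool_from_camera': array([[-4.50854119e-04,  2.71001159e-01, -9.62578915e-01,
        -1.50887704e-01],
       [ 9.99999758e-01, -3.88294950e-04, -5.77700574e-04,
        -5.62604733e-04],
       [-5.30322057e-04, -9.62578943e-01, -2.71000918e-01,
        -7.50057276e-02],
       [ 0.00000000e+00,  0.00000000e+00,  0.00000000e+00,
         1.00000000e+00]])}
{'time': 0.1, 'joint_pos': array([ 8.98742442e+01,  2.20878225e+01,  3.88605690e-01, -2.65101625e-02,
       -6.84116023e+01, -1.48188312e+01]), 'qd': array([ 0.04821666, -0.02734986,  0.21153925,  0.2548943 , -0.01616751,
       -0.04100007]), 'effort': array([ 6.57645501e-05, -3.91692102e+01,  1.87933713e+01,  4.23181415e+00,
        1.34164339e-02, -6.94660116e-05]), 'tool_pos': array([0.16099758, 0.60337738, 0.23255724]), 'eef_rot': array([[-4.34476468e-04, -2.58049189e-01, -9.66131682e-01],
       [-1.93317256e-03, -9.66129751e-01,  2.58049542e-01],
       [-9.99998037e-01,  1.97981572e-03, -7.90929697e-05]]), 'contact_force': array([1.13745969, 0.3400994 , 0.0191975 ]), 'wrist_torque': array([ 0.02652985,  0.008824  , -0.017801  ]), 'width': 0.08685819464748191}
```

View pics/side0.png

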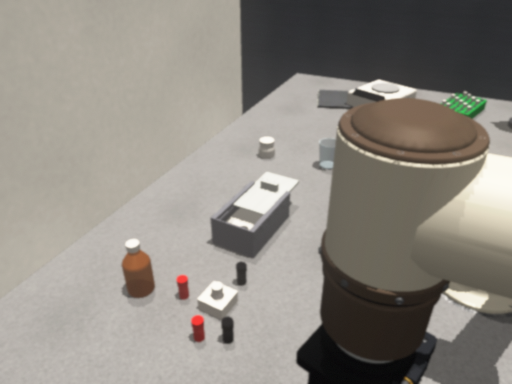

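View pics/top0.png

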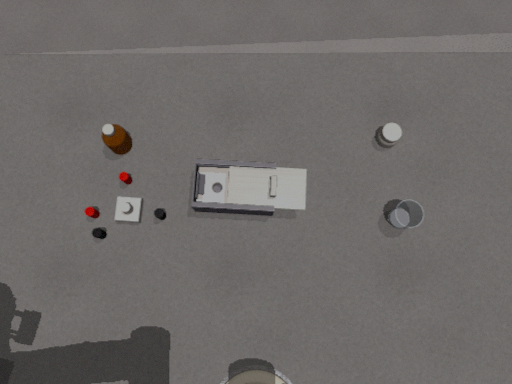

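View pics/wrist0.png

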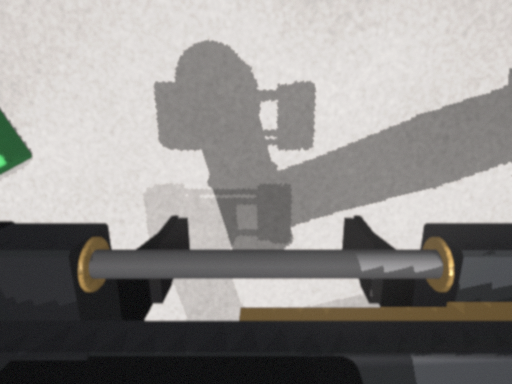

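Run:
```python
from h import *
big('top0',80,140,240,110,3)
big('side0',100,160,220,190,3)
```

```text
(no output)
```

View pics/top0_c80_140_3.png

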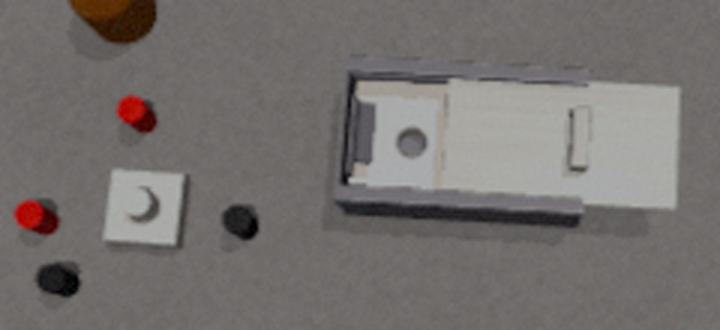

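View pics/side0_c100_160_3.png

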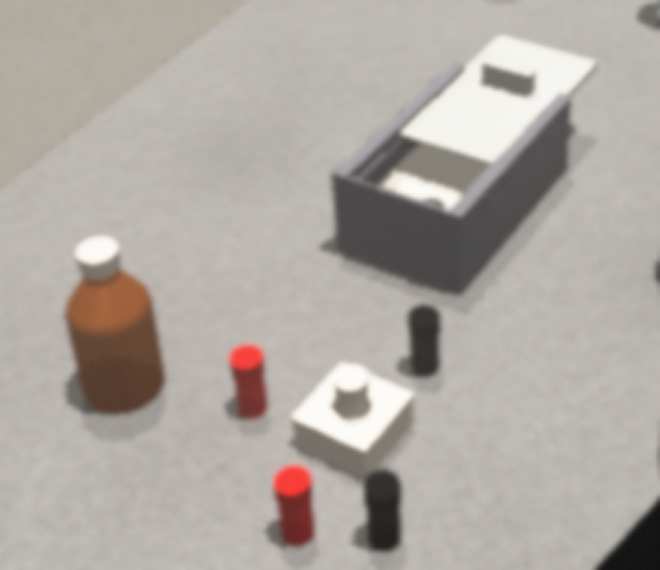

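Run:
```python
from h import *
t=load('top0');s=load('side0')
T=lambda u,v:(t,80+u/3,140+v/3)
S=lambda u,v:(s,100+u/3,160+v/3)
print('cap',tri([T(140,201),S(351,376)]), atz(*T(140,201),.057),atz(*S(351,376),.057))
print('stand',atz(*T(146,206),.03))
for n,p in dict(sL=(108,170),sR=(186,173),sRb=(180,247),sLb=(104,242)).items(): print(n,atz(*T(*p),.03))
for n,p in dict(FL=(350,56),FR=(590,69),NR=(581,199),NL=(337,187)).items(): print(n,atz(*T(*p),.08))
print('well',atz(*T(411,143),.033))
print('rib',atz(*T(582,138),.097))
print('well side',atz(*S(435,203),.033),'boxcorners',atz(*S(337,172),.08),atz(*S(462,212),.08))
```

```text
cap (array([0.48828745, 0.31438431, 0.05220024]), [np.float64(0.0010846006153252092), np.float64(0.0010846006153251713)]) [0.48648807 0.31277345 0.057     ] [0.48678956 0.31861501 0.057     ]
stand [0.48652412 0.31429404 0.03      ]
sL [0.51732048 0.34766221 0.03      ]
sR [0.51438366 0.28195665 0.03      ]
sRb [0.45187676 0.28442249 0.03      ]
sLb [0.45643062 0.34785343 0.03      ]
FL [0.60226331 0.14031733 0.08      ]
FR [ 0.59018499 -0.05668724  0.08      ]
NR [ 0.48241115 -0.04757271  0.08      ]
NL [0.49331984 0.14894003 0.08      ]
well [0.53845508 0.09268844 0.033     ]
rib [ 0.52906565 -0.04830036  0.097     ]
well side [0.53658747 0.09254248 0.033     ] boxcorners [0.59819779 0.14448067 0.08      ] [0.48422221 0.14884552 0.08      ]
```

>>> move_arm --pt "0.9 -0.7 0" --pt "0.9 -0.7 0" --pt "0.9 -0.7 0" --pt "0.9 -0.7 0" --pt "0.9 -0.7 0" --pt "0.9 -0.7 0" --pt "0.9 -0.7 0" --pt "0.9 -0.7 0" --pt "0.9 -0.7 0" --pt "0.9 -0.7 0" --roll '[-0.98,-0.98,-0.98,-0.98,-0.98,-0.98,-0.98,-0.98,-0.98,-0.98]' --fingers '[0,0,0,0,0,0,0,0,0,0]'

```text
time: 1.15
tool_pos: [0.3438, 0.4575, 0.228]
eef_rot: [[-0.009, -0.994, 0.109], [-0.004, 0.109, 0.994], [-1.0, 0.008, -0.005]]
contact_force: [0.6, -0.4, -0.1]
width: 0.0434
```

>>> move_arm --pt "0.9 -0.9 0" --pt "0.9 -0.9 0" --pt "0.9 -0.9 0" --pt "0.9 -0.9 0" --pt "0.9 -0.9 0" --pt "0.9 -0.9 0" --pt "0.9 -0.9 0" --pt "0.8 -0.8 0" --pt "0 0 0" --pt "0 0 0" --roll '[0.35,0,0,0,0,0,0,0,0,0]' --fingers '[0,0,0,0,0,0,0,0,0,0]'

```text
time: 2.15
tool_pos: [0.4912, 0.3058, 0.2243]
eef_rot: [[-0.014, -0.998, 0.066], [-0.009, 0.066, 0.998], [-1.0, 0.013, -0.01]]
contact_force: [-0.5, 0.3, -0.4]
width: 0.0437
```

Run:
```python
from h import *
c=snap('wrist','w1'); print(c['state']['tool_pos'],c['state']['eef_rot'][:,1],proj(c,[.4875,.315,.057]))
big('w1',80,0,360,270,2)
```

```text
[0.49116889 0.3058098  0.22434749] [-0.99773514  0.06596593  0.01315611] (np.float64(268.31463622811526), np.float64(180.0680250276483))
```

View pics/w1.png

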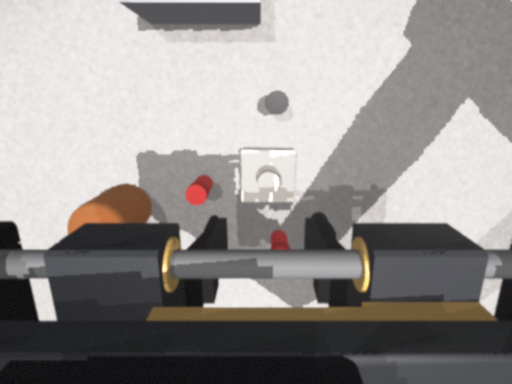

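Run:
```python
from h import *
big('w1',220,130,100,90,8)
```

```text
(no output)
```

View pics/w1_c220_130_8.png

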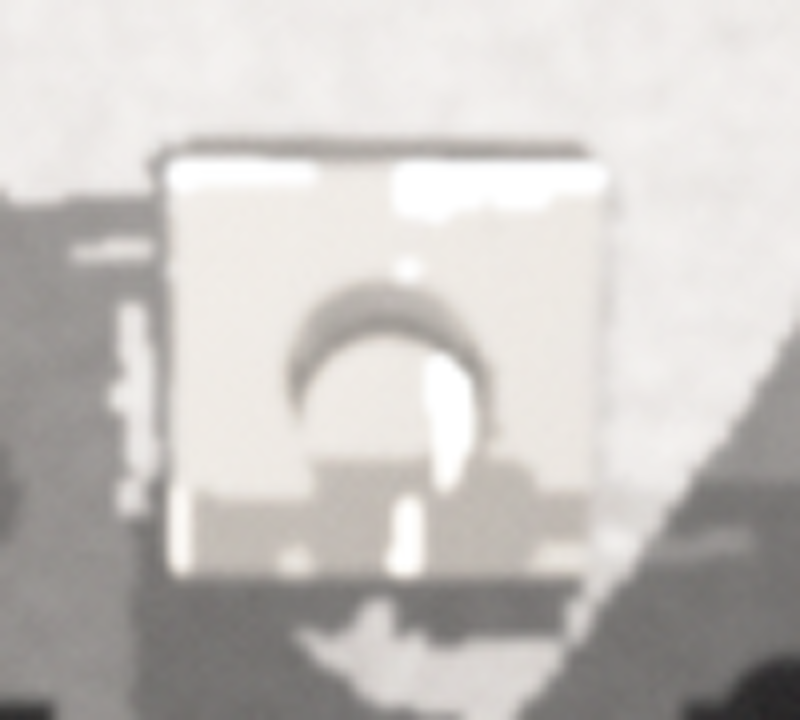

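Run:
```python
from h import *
c=load('w1');s=load('side0');t=load('top0')
W=lambda u,v:(c,220+u/8,130+v/8)
print(atz(*W(393,429),.057),'stand',atz(*W(386,366),.03),[atz(*W(*p),.03) for p in [(168,155),(605,155),(598,578),(168,578)]])
print(tri([W(393,429),(s,100+351/3,160+376/3)]),tri([W(393,429),(t,80+140/3,140+201/3)]))
```

```text
[0.486889   0.31893833 0.057     ] stand [0.48709028 0.31681702 0.03      ] [array([0.51548145, 0.28458   , 0.03      ]), array([0.45466398, 0.28869531, 0.03      ]), array([0.45819033, 0.35072557, 0.03      ]), array([0.52080693, 0.34633526, 0.03      ])]
(array([0.48678774, 0.31882912, 0.05720419]), [np.float64(0.0001156788198745843), np.float64(0.00011567881987465192)]) (array([0.48660026, 0.31532843, 0.05901236]), [np.float64(0.0029828943344592327), np.float64(0.0029828943344591004)])
```

>>> move_arm --pt "-0.2 0.6 -0.5" --pt "0 0 -1" --pt "0 0 -1" --pt "0 0 -1" --pt "0 0 -1" --pt "0 0 -1" --pt "0 0 -1" --pt "0 0 -1" --pt "0 0 0" --roll '[0,0,0,0,0,0,0,0,0]' --fingers '[0,0,0,0,0,0,0,0,0]'

```text
time: 3.1
tool_pos: [0.4774, 0.3298, 0.0643]
eef_rot: [[-0.015, -0.999, 0.052], [-0.008, 0.052, 0.999], [-1.0, 0.015, -0.008]]
contact_force: [-1.1, -0.6, 0.5]
width: 0.0432
```

>>> move_arm --pt "0.5 -0.6 0" --pt "0 0 0" --roll '[0,0]' --fingers '[0,0]'

```text
time: 3.3
tool_pos: [0.487, 0.3193, 0.0643]
eef_rot: [[-0.015, -0.999, 0.048], [-0.008, 0.048, 0.999], [-1.0, 0.015, -0.009]]
contact_force: [0.3, 0.1, 0.2]
width: 0.0433
```

Run:
```python
from h import *
c=snap('wrist','w2'); print(c['state']['tool_pos'],c['state']['eef_rot'][:,1],proj(c,[.487,.318,.057]))
```

```text
[0.48700994 0.31929464 0.06434364] [-0.99872605  0.04824349  0.01479356] (np.float64(266.9430167995578), np.float64(233.65430882176568))
```

View pics/w2.png

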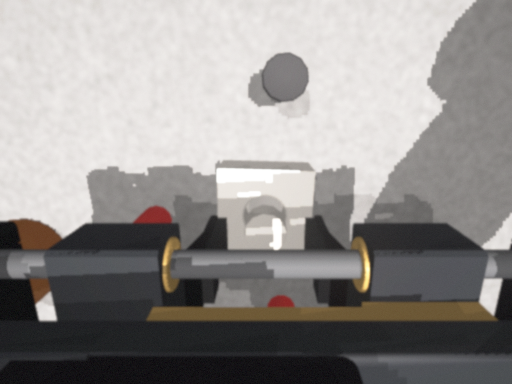

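>>> move_arm --pt "0 0 -0.9" --pt "0 0 0" --pt "0 0 0" --roll '[0,0,0]' --fingers '[0,0,0]'

```text
time: 3.65
tool_pos: [0.4889, 0.3218, 0.0501]
eef_rot: [[-0.009, -0.999, 0.048], [-0.002, 0.048, 0.999], [-1.0, 0.009, -0.002]]
contact_force: [0.2, 2.1, 0.9]
width: 0.0437
```

>>> move_arm --pt "-0.1 -0.15 -0.3" --pt "0 0 0" --roll '[0,0]' --fingers '[0,0]'

```text
time: 3.85
tool_pos: [0.4873, 0.3193, 0.0455]
eef_rot: [[-0.007, -0.999, 0.048], [0.0, 0.048, 0.999], [-1.0, 0.007, -0.0]]
contact_force: [-0.4, -0.4, -0.6]
width: 0.0432
```

>>> move_arm --pt "0 0 0" --pt "0 0 0" --pt "0 0 0" --pt "0 0 0" --pt "0 0 0" --pt "0 0 0" --roll '[0,0,0,0,0,0]' --fingers '[-1,-1,-1,-1,-1,-1]' --newtons 15

```text
time: 4.45
tool_pos: [0.4878, 0.3197, 0.0466]
eef_rot: [[-0.006, -0.999, 0.048], [0.001, 0.048, 0.999], [-1.0, 0.006, 0.001]]
contact_force: [-0.1, 0.2, -0.5]
width: 0.0231
```

>>> move_arm --pt "0 0 0.5" --pt "0 0 1" --pt "0 0 1" --pt "0 0 1" --pt "0 0 1" --pt "0 0 1" --pt "0 0 1" --pt "0 0 0" --roll '[0,0,0,0,0,0,0,0]' --fingers '[-1,-1,-1,-1,-1,-1,-1,-1]'

```text
time: 5.25
tool_pos: [0.4873, 0.3187, 0.1858]
eef_rot: [[-0.004, -0.999, 0.047], [0.001, 0.047, 0.999], [-1.0, 0.004, 0.001]]
contact_force: [0.3, -0.3, 0.8]
width: 0.0231
```

Run:
```python
from h import *
c=snap('wrist','w3'); print(c['state']['tool_pos'],c['state']['eef_rot'][:,1],c['state']['width'])
s=snap('side','side1');t=snap('top','top1')
big('side1',100,160,220,190,3);big('top1',80,140,240,110,3)
```

```text
[0.48730894 0.31873002 0.18583438] [-0.99887417  0.04722722  0.00446931] 0.023079698997950204
```

View pics/w3.png

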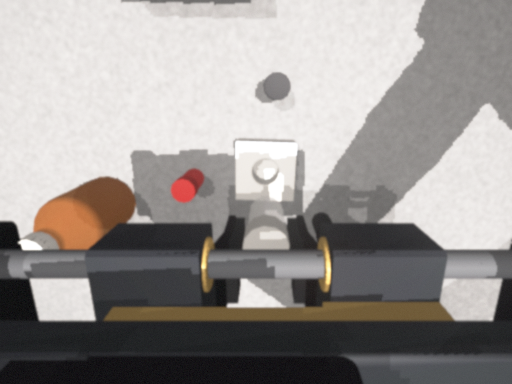

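View pics/side1_c100_160_3.png

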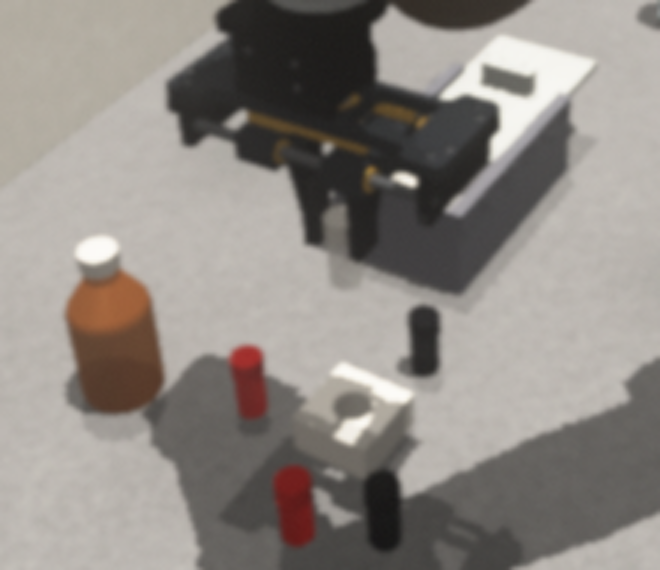

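>>> move_arm --pt "0.3 -1 0" --pt "0.3 -1 0" --pt "0.3 -1 0" --pt "0.3 -1 0" --pt "0.3 -1 0" --pt "0.3 -1 0" --pt "0.3 -1 0" --pt "0.3 -0.5 0" --pt "0 0 0" --roll '[0,0,0,0,0,0,0,0,0]' --fingers '[-1,-1,-1,-1,-1,-1,-1,-1,-1]'

```text
time: 6.3
tool_pos: [0.5281, 0.1585, 0.1679]
eef_rot: [[-0.033, -0.998, 0.047], [-0.018, 0.048, 0.999], [-0.999, 0.032, -0.019]]
contact_force: [-1.1, -0.0, 0.1]
width: 0.0233
```

Run:
```python
from h import *
c=snap('wrist','w4'); print(c['state']['tool_pos'],c['state']['eef_rot'],c['state']['width'])
im=cv2.imread('pics/w4.png');cv2.imwrite('pics/w4b.png',cv2.resize(im[:280],(800,438),interpolation=cv2.INTER_CUBIC))
```

```text
[0.52807881 0.15846936 0.16794551] [[-0.03332517 -0.99832484  0.04729639]
 [-0.01787324  0.0479104   0.99869171]
 [-0.99928473  0.03243623 -0.01943992]] 0.023324050312331628
```

View pics/w4b.png

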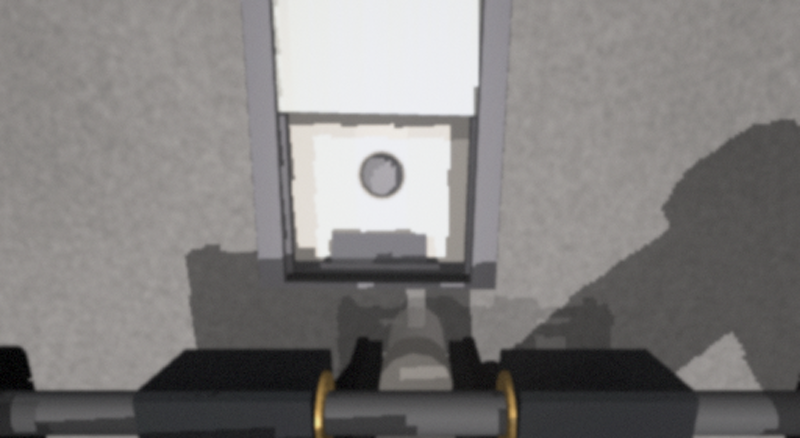

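Run:
```python
from h import *
big('w4',150,60,180,130,4)
```

```text
(no output)
```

View pics/w4_c150_60_4.png

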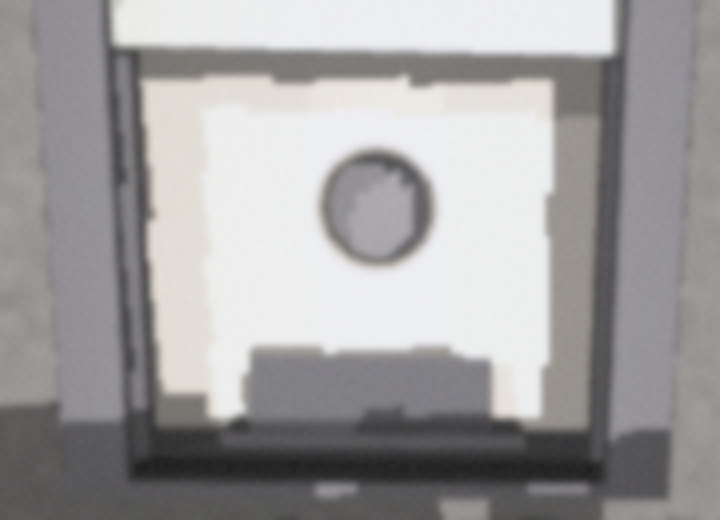

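Run:
```python
from h import *
c=load('w4');t=load('top0');s=load('side0');w1=load('w1')
W=lambda u,v:(c,150+u/4,60+v/4)
T=lambda u,v:(t,80+u/3,140+v/3)
S=lambda u,v:(s,100+u/3,160+v/3)
print('well',atz(*W(377.5,207),.033),tri([W(377.5,207),T(411,143)]),tri([W(377.5,207),S(435,203)]))
for n,p in dict(L0=(37,0),L1=(62,420),R0=(693,0),R1=(670,420),BR=(668,497),iBL=(130,480),iBR=(603,480)).items(): print(n,atz(*W(*p),.08))
print('lid front',atz(*W(112,47),.073),atz(*W(618,55),.073))
```

```text
well [0.5405191  0.09404228 0.033     ] (array([0.5410918 , 0.09397317, 0.01921552]), [np.float64(0.0003959711815943496), np.float64(0.00039597118159438824)]) (array([0.53863329, 0.09314148, 0.03282574]), [np.float64(0.0020952722576493), np.float64(0.002095272257649252)])
L0 [0.59719215 0.05412762 0.08      ]
L1 [0.60247691 0.13015896 0.08      ]
R0 [0.47947526 0.05922387 0.08      ]
R1 [0.4840782  0.13653489 0.08      ]
BR [0.48456358 0.15219889 0.08      ]
iBL [0.59078923 0.1427947  0.08      ]
iBR [0.49754539 0.14797077 0.08      ]
lid front [0.5864368  0.06187944 0.073     ] [0.49218767 0.06748704 0.073     ]
```

>>> move_arm --pt "0.2 -0.8 0" --pt "0.2 -0.8 0" --pt "0.2 -0.8 0" --pt "0.1 -0.75 0" --pt "0 0 0" --pt "0 0 0" --roll '[-0.1,0,0,0,0,0]' --fingers '[-1,-1,-1,-1,-1,-1]'

```text
time: 6.95
tool_pos: [0.5419, 0.0946, 0.1666]
eef_rot: [[-0.035, -0.998, 0.058], [-0.018, 0.058, 0.998], [-0.999, 0.034, -0.02]]
contact_force: [0.1, 0.5, 0.4]
width: 0.0236
```

Run:
```python
from h import *
c=snap('wrist','w5'); print(c['state']['tool_pos'],c['state']['eef_rot'],c['state']['width'])
big('w5',180,130,180,130,4)
```

```text
[0.54194218 0.09459573 0.16659123] [[-0.03540194 -0.99769996  0.05780561]
 [-0.0175519   0.05845367  0.99813581]
 [-0.99921901  0.03432134 -0.01958091]] 0.023623094301824656
```

View pics/w5_c180_130_4.png

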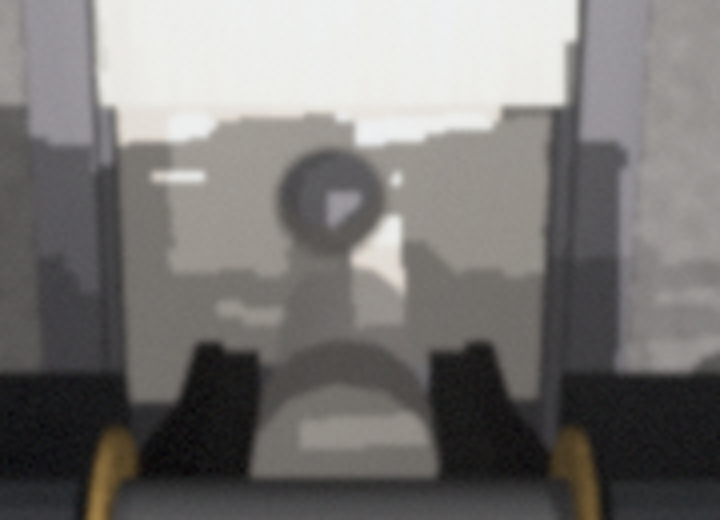

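```bash
cat > vp.py <<'E'
from h import *
c=load('w5');R=np.array(c['state']['eef_rot']);p=np.array(c['state']['tool_pos'])
print('well',atz(c,180+331/4,130+201/4,.033))
for off in(-.003,0,.003):
  for nm,h,r in(('captop',-.0104,.012),('capbot',.0056,.012),('bot',.0416,.011)):
    pts=np.array([proj(c,p+R@np.array([h,r*np.cos(a),off+r*np.sin(a)])) for a in np.linspace(0,6.28,73)])
    q=(pts-[180,130])*4
    print(off,nm,q[:,0].min().round(),q[:,0].max().round(),q[:,1].min().round(),q[:,1].max().round())
# axis hit at well floor
for z in(.033,.008):
  t=(z-p[2])/R[2,0];print(z,p+t*R[:,0])
E
python3 vp.py
```

```text
well [0.54083541 0.09385185 0.033     ]
-0.003 captop 253.0 447.0 372.0 548.0
-0.003 capbot 261.0 437.0 325.0 488.0
-0.003 bot 281.0 415.0 252.0 379.0
0 captop 253.0 446.0 395.0 569.0
0 capbot 261.0 437.0 346.0 507.0
0 bot 281.0 415.0 270.0 395.0
0.003 captop 254.0 446.0 417.0 590.0
0.003 capbot 262.0 436.0 367.0 526.0
0.003 bot 281.0 414.0 288.0 412.0
0.033 [0.53720909 0.09224912 0.033     ]
0.008 [0.53632335 0.09180998 0.008     ]
```

>>> move_arm --pt "0 0.05 -0.8" --pt "0.1 -0.1 -0.8" --pt "0.1 -0.1 -0.8" --pt "0 0 0" --pt "0 0 0" --roll '[0,0,0,0,0]' --fingers '[-1,-1,-1,-1,-1]'

```text
time: 7.5
tool_pos: [0.5469, 0.0937, 0.119]
eef_rot: [[-0.031, -0.998, 0.055], [-0.016, 0.055, 0.998], [-0.999, 0.03, -0.018]]
contact_force: [0.4, 1.2, -0.8]
width: 0.0234
```

>>> move_arm --pt "-0.25 0.1 -0.5" --pt "0 0 -0.6" --pt "0 0 -0.5" --pt "0 0 0" --pt "0 0 0" --roll '[0,0,0,0,0]' --fingers '[-1,-1,-1,-1,-1]'

```text
time: 8.0
tool_pos: [0.5419, 0.097, 0.0861]
eef_rot: [[-0.029, -0.998, 0.053], [-0.015, 0.054, 0.998], [-0.999, 0.028, -0.016]]
contact_force: [0.4, 0.3, -0.8]
width: 0.0236
```

```bash
python3 - <<'E'
from h import *
c=snap('wrist','w6'); print(c['state']['tool_pos'],c['state']['eef_rot'],c['state']['width'],c['state']['contact_force'])
big('w6',180,130,180,130,4)
E
sed -i "s/load('w5')/load(sys.argv[1])/" vp.py; python3 vp.py w6
```

```text
[0.54189251 0.0969584  0.08606064] [[-0.02859432 -0.9981749   0.05319047]
 [-0.01484233  0.05363034  0.99845055]
 [-0.9994809   0.02776055 -0.01634877]] 0.02362845019044872 [ 0.42751933  0.27099952 -0.77867653]
well [0.54214686 0.07655541 0.033     ]
-0.003 captop 253.0 447.0 372.0 548.0
-0.003 capbot 261.0 437.0 325.0 488.0
-0.003 bot 281.0 415.0 252.0 379.0
0 captop 253.0 446.0 395.0 569.0
0 capbot 261.0 437.0 346.0 507.0
0 bot 281.0 415.0 270.0 395.0
0.003 captop 254.0 446.0 417.0 590.0
0.003 capbot 262.0 436.0 367.0 526.0
0.003 bot 281.0 414.0 288.0 412.0
0.033 [0.54037449 0.09617045 0.033     ]
0.008 [0.53965926 0.09579919 0.008     ]
```

View pics/w6_c180_130_4.png

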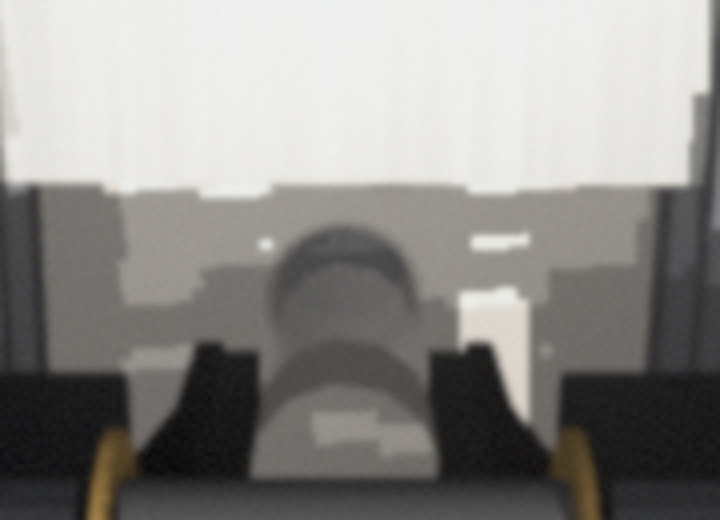

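Run:
```python
from h import *
c=load('w6')
for w in ([.5407,.0939],[.5407,.0949],[.5412,.0939]):
    q=np.array([proj(c,[w[0]+.0125*np.cos(a),w[1]+.0125*np.sin(a),.033]) for a in np.linspace(0,6.28,73)]); q=(q-[180,130])*4
    print(w,q.min(0),q.max(0))
```

```text
[0.5407, 0.0939] [272.59296537 227.93963837] [416.95618615 365.32145865]
[0.5407, 0.0949] [272.98277811 233.58363957] [417.17415928 370.64211038]
[0.5412, 0.0939] [269.70014302 228.11164245] [414.07645735 365.49278483]
```

>>> move_arm --pt "0 -0.08 -0.4" --pt "0 0 -0.4" --pt "0 0 0" --roll '[0,0,0]' --fingers '[-1,-1,-1]'

```text
time: 8.35
tool_pos: [0.5423, 0.0953, 0.0694]
eef_rot: [[-0.027, -0.998, 0.054], [-0.014, 0.054, 0.998], [-1.0, 0.027, -0.016]]
contact_force: [-0.4, 0.2, -0.2]
width: 0.0235
```

Bottom is below the plate top (about 28 mm), with no contact force. Continuing.

>>> move_arm --pt "0 0 -0.4" --pt "0 0 -0.3" --pt "0 0 -0.2" --pt "0 0 0" --roll '[0,0,0,0]' --fingers '[-1,-1,-1,-1]'

```text
time: 8.75
tool_pos: [0.5423, 0.0952, 0.0498]
eef_rot: [[-0.028, -0.998, 0.054], [-0.014, 0.054, 0.998], [-1.0, 0.027, -0.016]]
contact_force: [-0.1, 1.0, 1.2]
width: 0.0237
```

>>> move_arm --pt "0 0 0" --pt "0 0 0" --pt "0 0 0" --pt "0 0 0" --pt "0 0 0" --roll '[0,0,0,0,0]' --fingers '[-0.1,-0.1,-0.1,-0.1,-0.1]'

```text
time: 9.25
tool_pos: [0.543, 0.0955, 0.0503]
eef_rot: [[-0.026, -0.998, 0.053], [-0.014, 0.054, 0.998], [-1.0, 0.025, -0.015]]
contact_force: [-0.3, -0.9, -0.8]
width: 0.0387
```

Run:
```python
from h import *
c=snap('wrist','w7'); print(c['state']['tool_pos'],c['state']['width'],c['state']['contact_force'])
big('w7',180,130,180,130,4)
```

```text
[0.54303299 0.09546209 0.05031232] 0.03871419806950128 [-0.26564238 -0.88960923 -0.8067997 ]
```

View pics/w7_c180_130_4.png

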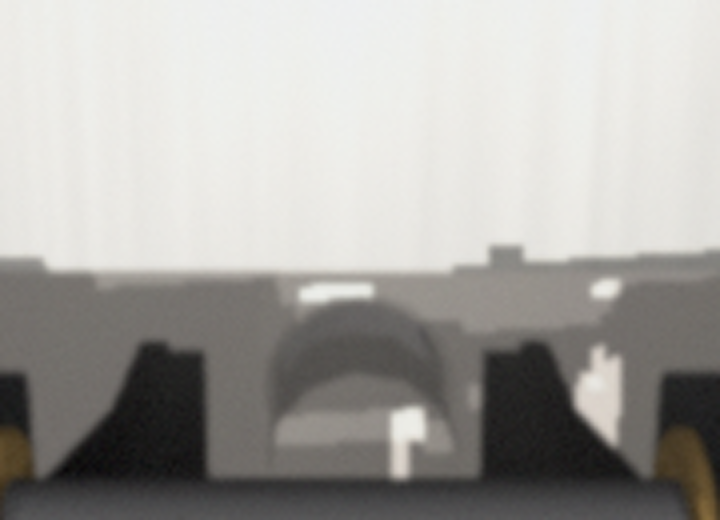

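Released, with both fingers clear of the cap. Lifting straight up.

>>> move_arm --pt "0 0 0.4" --pt "0 0 0.6" --pt "0 0 0.8" --pt "0 0 1" --pt "0 0 1" --pt "0 0 1" --pt "0 0 1" --pt "0 0 0" --roll '[0,0,0,0,0,0,0,0]' --fingers '[-0.1,-0.1,-0.1,-0.1,-0.1,-0.1,-0.1,-0.1]'

```text
time: 10.1
tool_pos: [0.5435, 0.0953, 0.1781]
eef_rot: [[-0.02, -0.998, 0.053], [-0.012, 0.053, 0.999], [-1.0, 0.019, -0.013]]
contact_force: [-0.1, -0.4, -0.2]
width: 0.0392
```

Run:
```python
from h import *
c=snap('wrist','w8'); print(c['state']['tool_pos'],c['state']['width'],c['state']['contact_force'])
big('w8',150,60,200,150,4)
```

```text
[0.54349473 0.09525779 0.17807052] 0.03915796335588959 [-0.13175026 -0.42732752 -0.16496664]
```

View pics/w8_c150_60_4.png

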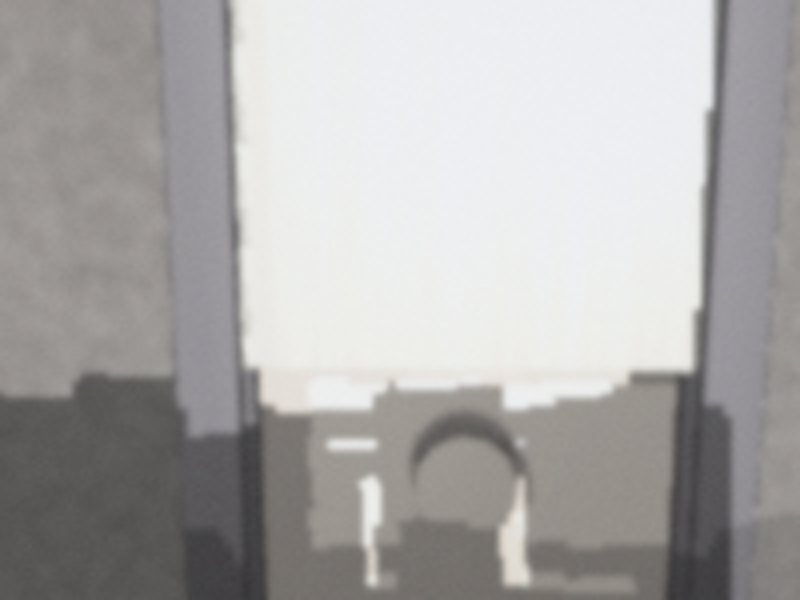

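Run:
```python
from h import *
c=load('w8')
for z in (.060,.064):
  for w in ([.5409,.0937],):
    q=np.array([proj(c,[w[0]+.012*np.cos(a),w[1]+.012*np.sin(a),z]) for a in np.linspace(0,6.28,73)]); q=(q-[150,60])*4
    print(z,q.min(0),q.max(0))
q=np.array([proj(c,[w[0]+.0125*np.cos(a),w[1]+.0125*np.sin(a),.033]) for a in np.linspace(0,6.28,73)]); q=(q-[150,60])*4
print(q.min(0),q.max(0))
```

```text
0.06 [413.50111716 437.83630694] [520.71772037 541.66475956]
0.064 [413.17445323 441.69495686] [521.89757643 546.88055738]
[413.44232988 412.3429902 ] [515.5757286  511.82986596]
```

>>> move_arm --pt "-0.07 -0.93 0.1" --pt "-0.07 -0.93 0.1" --pt "-0.07 -0.93 0.1" --pt "-0.07 -0.93 0.1" --pt "-0.07 -0.93 0.1" --pt "-0.07 -0.93 0.1" --pt "-0.07 -0.93 0.1" --pt "-0.07 -0.93 0.1" --pt "-0.07 -0.93 0.1" --pt "0 -0.5 0" --roll '[-0.05,0,0,0,0,0,0,0,0,0]' --fingers '[-1,-1,-1,-1,-1,-1,-1,-1,-1,-1]'

```text
time: 11.15
tool_pos: [0.5226, -0.088, 0.1887]
eef_rot: [[-0.038, -0.998, 0.059], [-0.012, 0.059, 0.998], [-0.999, 0.037, -0.015]]
contact_force: [-1.0, 0.5, -0.7]
width: 0.0004
```

>>> move_arm --pt "0 0 0" --roll '[0]' --fingers '[-1]'

```text
time: 11.25
tool_pos: [0.522, -0.0889, 0.1881]
eef_rot: [[-0.039, -0.997, 0.061], [-0.012, 0.061, 0.998], [-0.999, 0.038, -0.015]]
contact_force: [0.3, 0.6, -0.4]
width: 0.0004
```

Run:
```python
from h import *
c=snap('wrist','w9'); print(c['state']['tool_pos'],c['state']['eef_rot'],c['state']['width'],c['state']['contact_force'])
t=snap('top','top2');snap('side','side2');big('side2',160,140,180,130,4)
print([proj(c,[x,-.045,.097]) for x in (.51,.533,.555)])
```

```text
[ 0.52202117 -0.08888368  0.18810695] [[-0.03927783 -0.99737789  0.06078327]
 [-0.01233138  0.06130941  0.99804263]
 [-0.99915224  0.03845141 -0.01470715]] 0.0004409962877937235 [ 0.29059149  0.58734045 -0.44335042]
[(np.float64(279.7373498628874), np.float64(241.58445988378082)), (np.float64(252.70989780490072), np.float64(243.55794049830914)), (np.float64(226.76084142701603), np.float64(245.45267921127362))]
```

View pics/w9.png

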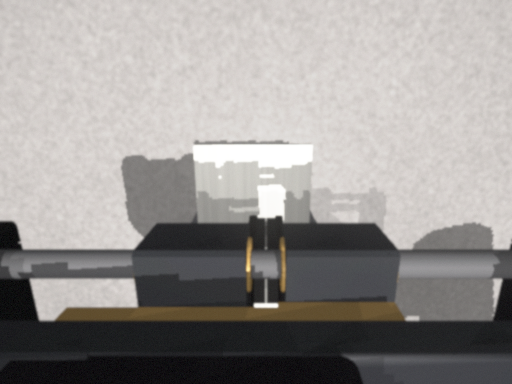

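View pics/side2_c160_140_4.png

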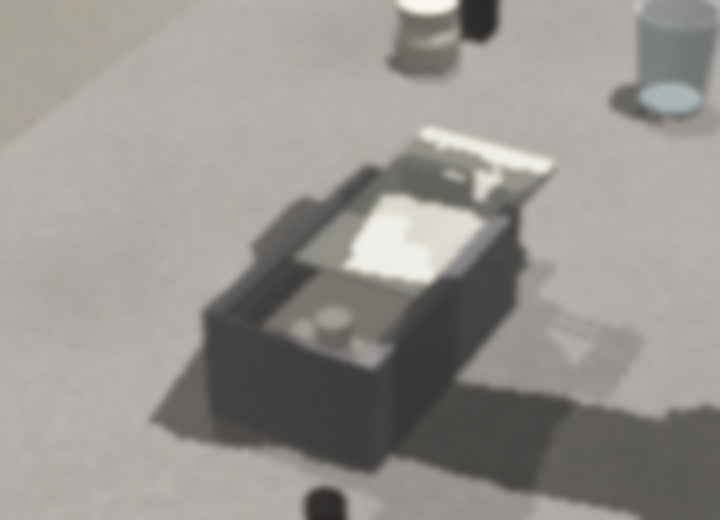

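>>> move_arm --pt "0.4 0 -0.7" --pt "0 0 -0.8" --pt "0 0 -0.8" --pt "0 0 -0.8" --pt "0 0 -0.8" --pt "0 0 0" --pt "0 0 0" --roll '[0,0,0,0,0,0,0]' --fingers '[-1,-1,-1,-1,-1,-1,-1]'

```text
time: 12.1
tool_pos: [0.5331, -0.0828, 0.1023]
eef_rot: [[-0.04, -0.998, 0.052], [-0.012, 0.052, 0.999], [-0.999, 0.039, -0.014]]
contact_force: [-0.2, -0.5, 0.2]
width: 0.0006
```

>>> move_arm --pt "-0.1 0 -0.4" --pt "0 0 -0.2" --pt "0 0 0" --pt "0 0 0" --roll '[-0.05,0,0,0]' --fingers '[-1,-1,-1,-1]'

```text
time: 12.5
tool_pos: [0.5324, -0.0821, 0.0907]
eef_rot: [[-0.037, -0.998, 0.058], [-0.012, 0.059, 0.998], [-0.999, 0.036, -0.014]]
contact_force: [0.6, -0.9, -0.1]
width: 0.0007
```

Run:
```python
from h import *
c=snap('side','side3');s=bot.read_state(); print(s['tool_pos'],s['eef_rot'][:,1],s['contact_force'])
big('side3',200,120,160,120,5)
w=snap('wrist','w10')
```

```text
[ 0.5324379  -0.0820834   0.09070747] [-0.99760833  0.05896315  0.03606904] [ 0.05830793  0.22282736 -0.75155579]
```

View pics/side3_c200_120_5.png

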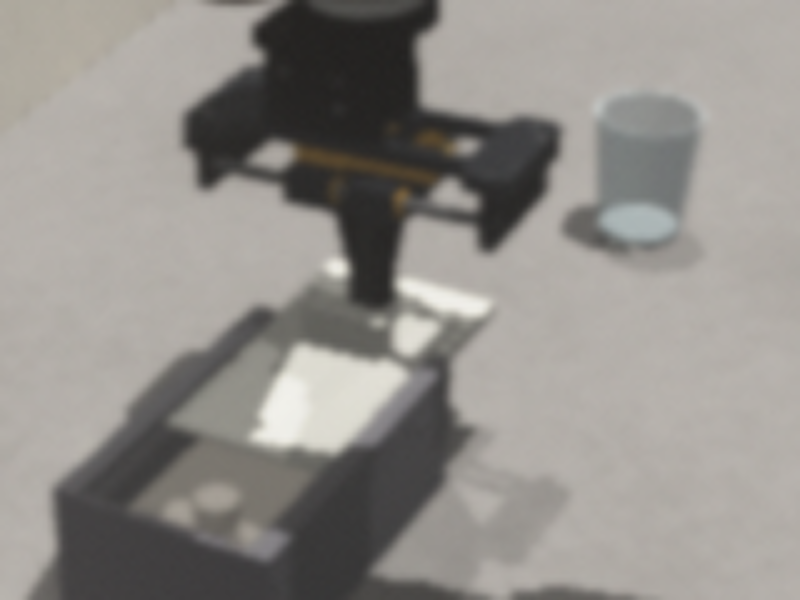

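View pics/w10.png

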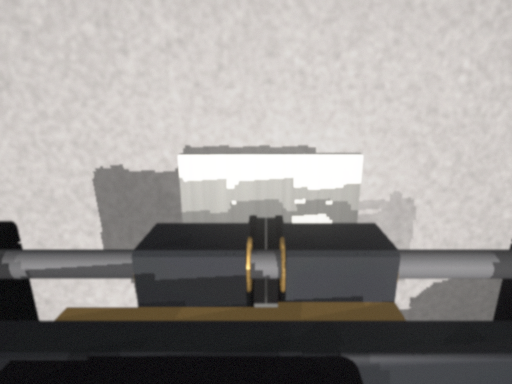

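>>> move_arm --pt "-0.08 0.3 0" --pt "0 0.3 0" --pt "0 0.15 0" --pt "0 0 0" --roll '[0,0,0,0]' --fingers '[-1,-1,-1,-1]'

```text
time: 13.0
tool_pos: [0.5312, -0.0657, 0.0917]
eef_rot: [[-0.035, -0.998, 0.059], [-0.011, 0.059, 0.998], [-0.999, 0.034, -0.013]]
contact_force: [-0.9, 0.9, -0.8]
width: 0.0004
```

>>> move_arm --pt "0 0.2 0" --pt "0 0.2 0" --pt "0.02 0.2 0" --roll '[0,0,0]' --fingers '[-1,-1,-1]'

```text
time: 13.3
tool_pos: [0.5314, -0.0531, 0.0918]
eef_rot: [[-0.035, -0.998, 0.059], [-0.012, 0.059, 0.998], [-0.999, 0.034, -0.014]]
contact_force: [0.2, -1.1, -0.3]
width: 0.0003
```

>>> move_arm --pt "0.02 0.25 0" --pt "0.02 0.25 0" --pt "0.02 0.25 0" --roll '[0,0,0]' --fingers '[-1,-1,-1]'

```text
time: 13.6
tool_pos: [0.5327, -0.037, 0.0918]
eef_rot: [[-0.035, -0.998, 0.059], [-0.012, 0.059, 0.998], [-0.999, 0.034, -0.014]]
contact_force: [0.7, -0.7, 1.2]
width: 0.0003
```

Run:
```python
from h import *
c=snap('side','side4');s=bot.read_state(); print(s['tool_pos'],s['contact_force'])
big('side4',200,120,160,120,5)
```

```text
[ 0.53292286 -0.03640439  0.09175014] [ 0.49904726  0.84659056 -0.50242593]
```

View pics/side4_c200_120_5.png

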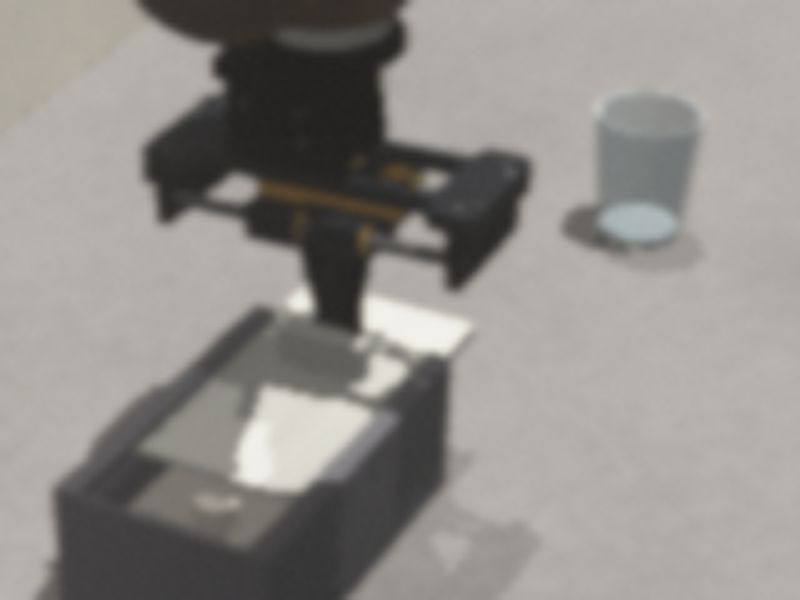

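Run:
```python
from h import *
for n,pl in (('side3',[(180,427),(317,457)]),('side4',[(145,455),(300,493)])):
    c=load(n)
    for p in pl: print(n,atz(c,200+p[0]/5,120+p[1]/5,.073))
c=snap('wrist','w11');print(c['state']['tool_pos'],c['state']['contact_force'])
```

```text
side3 [0.57514219 0.06545319 0.073     ]
side3 [0.50087355 0.05986842 0.073     ]
side4 [0.57942573 0.09500788 0.073     ]
side4 [0.49568652 0.09117233 0.073     ]
[ 0.53292286 -0.03640439  0.09175014] [ 0.49904726  0.84659056 -0.50242593]
```

View pics/w11.png

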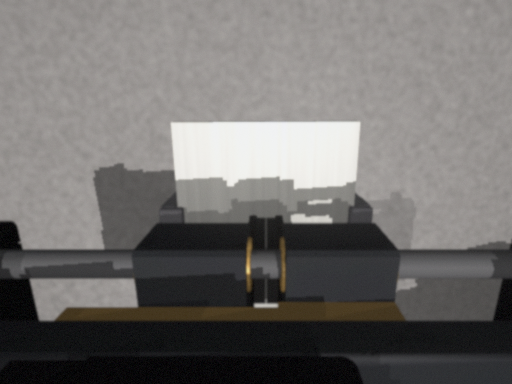

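Run:
```python
from h import *
for n,pl in (('w10',[(179,154),(362,154)]),('w11',[(172,123),(359,122)])):
    c=load(n)
    for p in pl: print(n,c['state']['tool_pos'],atz(c,*p,.073))
c=load('w11')
for p in [(184,225),(349,225),(162,208),(370,208)]: print(atz(c,*p,.08))
```

```text
w10 [ 0.5324379  -0.0820834   0.09070747] [ 0.5770977  -0.12899153  0.073     ]
w10 [ 0.5324379  -0.0820834   0.09070747] [ 0.47670223 -0.12250919  0.073     ]
w11 [ 0.53292286 -0.03640439  0.09175014] [ 0.57946391 -0.09991577  0.073     ]
w11 [ 0.53292286 -0.03640439  0.09175014] [ 0.47895562 -0.09437185  0.073     ]
[ 0.5785359  -0.04434089  0.08      ]
[ 0.48585695 -0.03763023  0.08      ]
[ 0.58920214 -0.05511554  0.08      ]
[ 0.47409389 -0.04702671  0.08      ]
```

>>> move_arm --pt "0.02 0.3 0" --pt "0.02 0.3 0" --pt "0.02 0.3 0" --pt "0.02 0.3 0" --roll '[0,0,0,0]' --fingers '[-1,-1,-1,-1]'

```text
time: 14.1
tool_pos: [0.5344, -0.0115, 0.0917]
eef_rot: [[-0.035, -0.998, 0.059], [-0.012, 0.059, 0.998], [-0.999, 0.034, -0.014]]
contact_force: [-0.1, -1.4, 0.5]
width: 0.0005
```

Run:
```python
from h import *
s0=bot.read_state();print(s0['contact_force'])
c=snap('wrist','w12');print(c['state']['tool_pos'],c['state']['contact_force'])
s0=bot.read_state();print(s0['contact_force'],s0['tool_pos'])
big('w12',150,100,230,150,3)
```

```text
[-0.05821809 -1.37733452  0.53234416]
[ 0.53442724 -0.01145096  0.09171768] [-0.05821809 -1.37733452  0.53234416]
[-0.22840696 -0.18176191  0.15484197] [ 0.53467215 -0.01073023  0.09175555]
```

View pics/w12_c150_100_3.png

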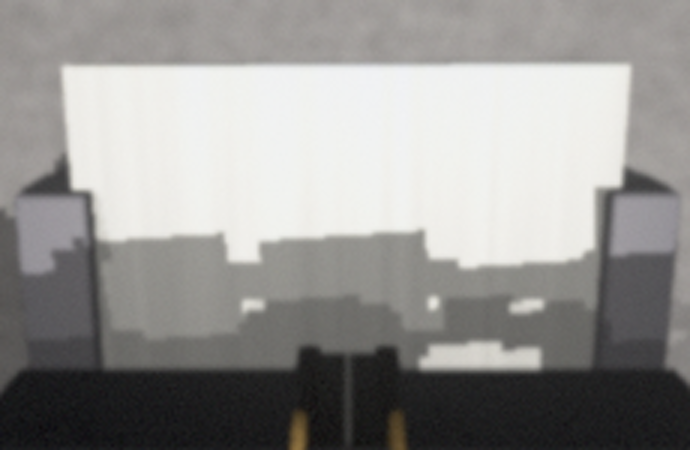

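Run:
```python
from h import *
c=load('w12');W=lambda u,v,z:atz(c,150+u/3,100+v/3,z)
print(W(62,65,.073),W(631,64,.073),'mouth',W(17,194,.08),W(680,194,.08))
```

```text
[ 0.58150388 -0.07574325  0.073     ] [ 0.47967773 -0.06968747  0.073     ] mouth [ 0.59050865 -0.0544056   0.08      ] [ 0.47263477 -0.04662114  0.08      ]
```

>>> move_arm --pt "0.02 0.3 0" --pt "0.01 0.25 0" --pt "0 0 0" --roll '[0,0,0]' --fingers '[-1,-1,-1]'

```text
time: 14.45
tool_pos: [0.5353, 0.0018, 0.0917]
eef_rot: [[-0.035, -0.998, 0.058], [-0.012, 0.058, 0.998], [-0.999, 0.034, -0.014]]
contact_force: [-0.5, 0.2, 0.3]
width: 0.0006
```

Run:
```python
from h import *
c=snap('wrist','w13');print(c['state']['tool_pos'],c['state']['contact_force'])
big('w13',150,100,230,150,3)
```

```text
[0.53534819 0.0017629  0.09173203] [-0.50857549  0.15695911  0.26664768]
```

View pics/w13_c150_100_3.png

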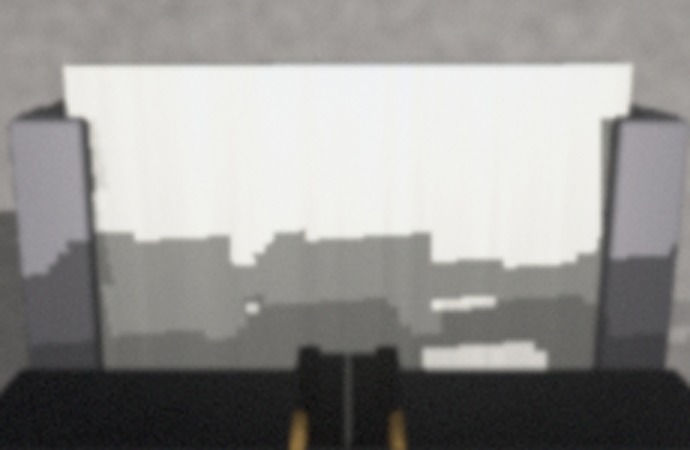

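Run:
```python
from h import *
c=load('w13');W=lambda u,v,z:atz(c,150+u/3,100+v/3,z)
print(W(64,65,.073),W(631,64,.073),'mouth',W(10,120,.08),W(687,120,.08))
```

```text
[ 0.58217803 -0.0624362   0.073     ] [ 0.48070144 -0.0565483   0.073     ] mouth [ 0.59078714 -0.05405604  0.08      ] [ 0.47283981 -0.04677135  0.08      ]
```

>>> move_arm --pt "0.005 0.12 0" --pt "0.005 0.12 0" --roll '[0,0]' --fingers '[-1,-1]'

```text
time: 14.7
tool_pos: [0.5354, 0.0063, 0.0917]
eef_rot: [[-0.035, -0.998, 0.058], [-0.012, 0.059, 0.998], [-0.999, 0.034, -0.014]]
contact_force: [-0.9, -0.0, 0.7]
width: 0.0002
```

>>> move_arm --pt "0.005 0.1 0" --roll '[0]' --fingers '[-1]'

```text
time: 14.8
tool_pos: [0.5355, 0.0083, 0.0917]
eef_rot: [[-0.035, -0.998, 0.058], [-0.012, 0.059, 0.998], [-0.999, 0.034, -0.014]]
contact_force: [-0.4, -0.9, -0.6]
width: 0.0003
```

>>> move_arm --pt "0.005 0.1 0" --roll '[0]' --fingers '[-1]'

```text
time: 14.9
tool_pos: [0.5355, 0.0101, 0.0919]
eef_rot: [[-0.035, -0.998, 0.058], [-0.012, 0.059, 0.998], [-0.999, 0.035, -0.015]]
contact_force: [-0.3, -1.9, 1.1]
width: 0.0002
```

>>> move_arm --pt "0.005 0.08 0" --roll '[0]' --fingers '[-1]'

```text
time: 15.0
tool_pos: [0.5355, 0.0113, 0.0921]
eef_rot: [[-0.036, -0.998, 0.058], [-0.013, 0.059, 0.998], [-0.999, 0.035, -0.015]]
contact_force: [-0.3, -4.7, 0.8]
width: 0.0004
```

>>> move_arm --pt "0.005 0.08 0" --roll '[0]' --fingers '[-1]'

```text
time: 15.1
tool_pos: [0.5351, 0.0118, 0.0922]
eef_rot: [[-0.037, -0.998, 0.058], [-0.015, 0.059, 0.998], [-0.999, 0.036, -0.018]]
contact_force: [-0.1, -8.9, 0.7]
width: 0.0004
```

>>> move_arm --pt "0.005 0.1 0" --roll '[0]' --fingers '[-1]'

```text
time: 15.2
tool_pos: [0.5347, 0.012, 0.0923]
eef_rot: [[-0.039, -0.998, 0.058], [-0.018, 0.059, 0.998], [-0.999, 0.038, -0.021]]
contact_force: [1.9, -10.4, 1.5]
width: 0.0005
```

>>> move_arm --pt "0.005 0.1 0" --roll '[0]' --fingers '[-1]'

```text
time: 15.3
tool_pos: [0.5347, 0.012, 0.0925]
eef_rot: [[-0.04, -0.998, 0.058], [-0.022, 0.059, 0.998], [-0.999, 0.039, -0.024]]
contact_force: [2.5, -10.2, 0.8]
width: 0.0007
```

Run:
```python
from h import *
c=snap('wrist','w14');print(c['state']['tool_pos'],c['state']['contact_force'])
print(bot.read_state()['contact_force'],bot.read_state()['tool_pos'])
big('w14',150,100,230,150,3)
```

```text
[0.53473685 0.01200638 0.09247448] [  2.48752824 -10.21602312   0.80025477]
[ 0.49215277 -9.58015193  1.16629975] [0.53474109 0.01200198 0.09251543]
```

View pics/w14_c150_100_3.png

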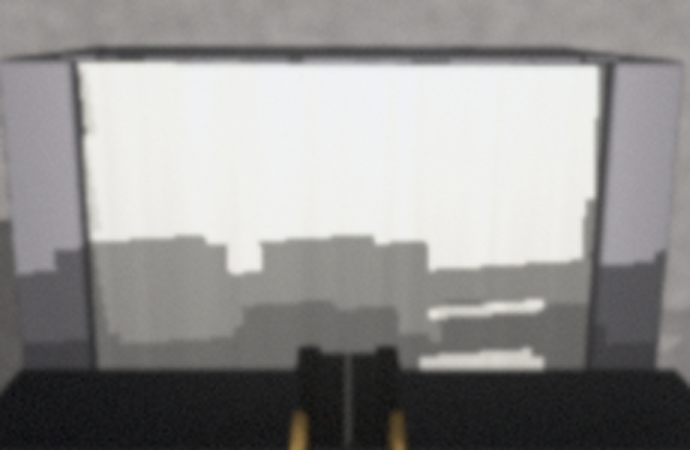

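>>> move_arm --pt "0.008 0.13 0" --roll '[0]' --fingers '[-1]'

```text
time: 15.45
tool_pos: [0.5347, 0.0122, 0.0927]
eef_rot: [[-0.041, -0.997, 0.058], [-0.025, 0.059, 0.998], [-0.999, 0.04, -0.028]]
contact_force: [1.5, -10.8, 1.2]
width: 0.0003
```

>>> move_arm --pt "0.008 0.15 0" --roll '[0]' --fingers '[-1]'

```text
time: 15.55
tool_pos: [0.5348, 0.0125, 0.093]
eef_rot: [[-0.043, -0.997, 0.058], [-0.029, 0.059, 0.998], [-0.999, 0.041, -0.032]]
contact_force: [1.8, -13.4, 2.3]
width: 0.0006
```

>>> move_arm --pt "0.008 0.17 -0.02" --roll '[0]' --fingers '[-1]'

```text
time: 15.65
tool_pos: [0.5348, 0.0129, 0.0931]
eef_rot: [[-0.044, -0.997, 0.058], [-0.034, 0.059, 0.998], [-0.998, 0.042, -0.037]]
contact_force: [2.5, -14.4, 1.4]
width: 0.0007
```

>>> move_arm --pt "0.008 0.17 -0.02" --roll '[0]' --fingers '[-1]'

```text
time: 15.75
tool_pos: [0.5347, 0.0131, 0.0932]
eef_rot: [[-0.046, -0.997, 0.058], [-0.039, 0.06, 0.997], [-0.998, 0.044, -0.042]]
contact_force: [2.5, -14.9, 1.7]
width: 0.0008
```

>>> move_arm --pt "0.008 0.2 -0.02" --roll '[0]' --fingers '[-1]'

```text
time: 15.85
tool_pos: [0.5347, 0.0136, 0.0933]
eef_rot: [[-0.048, -0.997, 0.058], [-0.045, 0.06, 0.997], [-0.998, 0.045, -0.047]]
contact_force: [2.1, -15.8, 2.4]
width: 0.0006
```

>>> move_arm --pt "0.008 0.2 -0.02" --roll '[0]' --fingers '[-1]'

```text
time: 15.95
tool_pos: [0.5347, 0.0139, 0.0935]
eef_rot: [[-0.05, -0.997, 0.058], [-0.05, 0.06, 0.997], [-0.997, 0.047, -0.053]]
contact_force: [2.7, -17.5, 2.6]
width: 0.0001
```

Run:
```python
from h import *
c=snap('wrist','w15');print(c['state']['tool_pos'],c['state']['contact_force'])
big('w15',150,80,230,150,3)
s=snap('side','side5');big('side5',200,150,120,100,6)
print(bot.read_state()['contact_force'],bot.read_state()['tool_pos'])
```

```text
[0.53470488 0.01385647 0.09345085] [  2.69438641 -17.45747852   2.60555817]
[  2.12689892 -16.1445129    2.38842584] [0.53469318 0.01399457 0.09344213]
```

View pics/w15_c150_80_3.png

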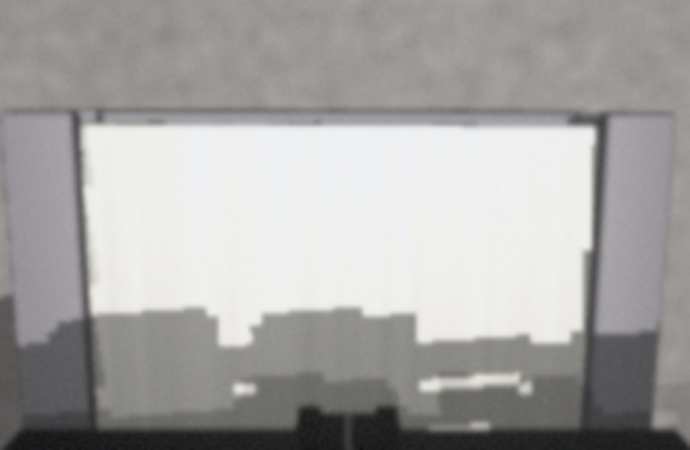

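View pics/side5_c200_150_6.png

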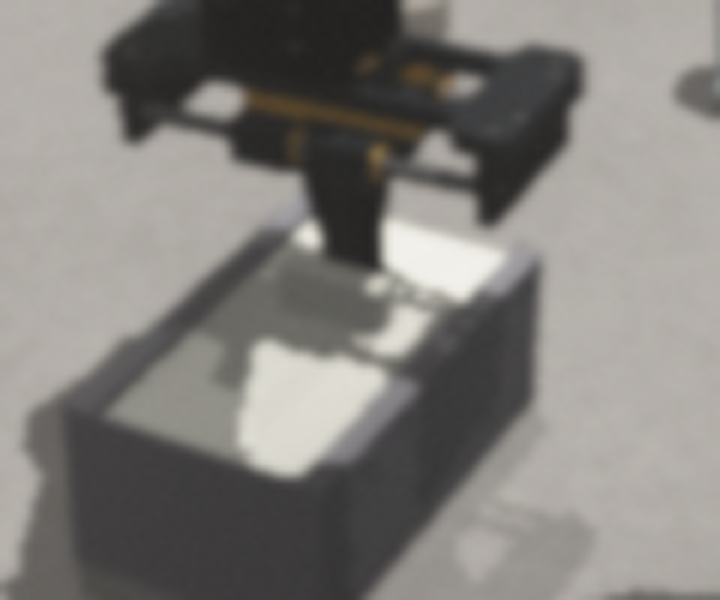

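Run:
```python
from h import *
c=load('w14');W=lambda u,v,z:atz(c,150+u/3,100+v/3,z)
print('w14',W(82,62,.073),W(598,62,.073),'mouth',W(5,62,.08),W(680,62,.08))
c=load('w15');W=lambda u,v,z:atz(c,150+u/3,80+v/3,z)
print('w15',W(82,125,.073),W(592,125,.073),'mouth',W(5,112,.08),W(672,112,.08))
```

```text
w14 [ 0.57849939 -0.05268124  0.073     ] [ 0.48551192 -0.04708077  0.073     ] mouth [ 0.58982383 -0.05369496  0.08      ] [ 0.4731012  -0.04666496  0.08      ]
w15 [ 0.57890921 -0.05082858  0.073     ] [ 0.48543698 -0.04515336  0.073     ] mouth [ 0.5901689  -0.05386538  0.08      ] [ 0.4731283  -0.04683284  0.08      ]
```

>>> move_arm --pt "0.008 0.2 -0.02" --roll '[0]' --fingers '[-1]'

```text
time: 16.15
tool_pos: [0.5347, 0.0141, 0.0935]
eef_rot: [[-0.052, -0.997, 0.058], [-0.056, 0.061, 0.997], [-0.997, 0.048, -0.059]]
contact_force: [3.0, -17.9, 0.5]
width: 0.0003
```

>>> move_arm --pt "0.008 0.2 -0.02" --roll '[0]' --fingers '[-1]'

```text
time: 16.25
tool_pos: [0.5347, 0.0161, 0.0932]
eef_rot: [[-0.052, -0.997, 0.059], [-0.058, 0.062, 0.996], [-0.997, 0.049, -0.061]]
contact_force: [2.8, -10.1, 2.3]
width: 0.0002
```

>>> move_arm --pt "0 0 0" --roll '[0]' --fingers '[-1]'

```text
time: 16.35
tool_pos: [0.5347, 0.0155, 0.0932]
eef_rot: [[-0.052, -0.997, 0.06], [-0.058, 0.063, 0.996], [-0.997, 0.049, -0.061]]
contact_force: [-1.1, 0.4, 0.3]
width: 0.0003
```

Run:
```python
from h import *
c=snap('wrist','w16');print(c['state']['tool_pos'],c['state']['contact_force'])
big('w16',150,80,230,150,3)
```

```text
[0.53470278 0.01551952 0.09317948] [-1.07809004  0.35001258  0.26702124]
```

View pics/w16_c150_80_3.png

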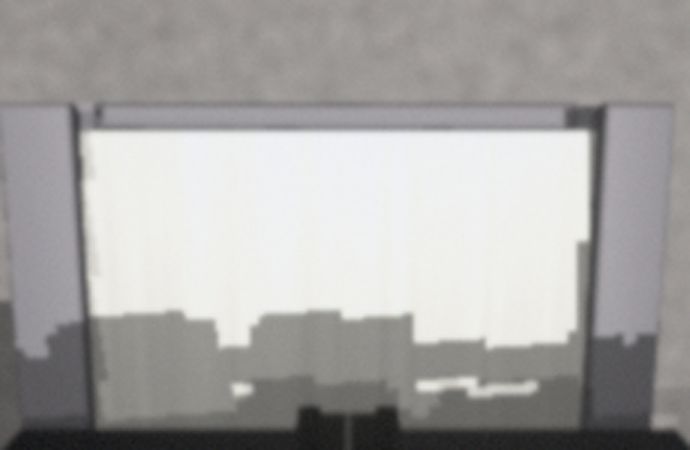

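Run:
```python
from h import *
c=load('w16');W=lambda u,v,z:atz(c,150+u/3,80+v/3,z)
print(W(82,130,.073),W(590,130,.073),'mouth',W(0,106,.08),W(674,106,.08))
```

```text
[ 0.57883638 -0.04854503  0.073     ] [ 0.48551916 -0.04262636  0.073     ] mouth [ 0.59071609 -0.05349876  0.08      ] [ 0.47244431 -0.04614099  0.08      ]
```

>>> move_arm --pt "0 0.07 0" --roll '[0]' --fingers '[-1]'

```text
time: 16.5
tool_pos: [0.5346, 0.0162, 0.0932]
eef_rot: [[-0.053, -0.997, 0.06], [-0.06, 0.063, 0.996], [-0.997, 0.049, -0.063]]
contact_force: [2.3, -10.2, 1.3]
width: 0.0005
```

>>> move_arm --pt "0 0.08 0" --roll '[0]' --fingers '[-1]'

```text
time: 16.6
tool_pos: [0.5346, 0.0162, 0.0935]
eef_rot: [[-0.054, -0.997, 0.059], [-0.062, 0.062, 0.996], [-0.997, 0.05, -0.066]]
contact_force: [2.4, -11.5, 0.5]
width: 0.0001
```

>>> move_arm --pt "0 0.08 0" --roll '[0]' --fingers '[-1]'

```text
time: 16.7
tool_pos: [0.5346, 0.0162, 0.0937]
eef_rot: [[-0.055, -0.997, 0.059], [-0.065, 0.062, 0.996], [-0.996, 0.051, -0.068]]
contact_force: [1.8, -10.1, 0.9]
width: 0.0004
```

>>> move_arm --pt "0 -0.2 0" --pt "0 -0.4 0" --pt "0 -0.5 0" --pt "0 -0.3 0.6" --pt "0 0 1" --pt "0 0 1" --pt "0 0 1" --pt "0 0 1" --pt "0 0 0" --roll '[0,0,0,0,0,0,0,0,0]' --fingers '[-1,-1,-1,-1,-1,-1,-1,-1,-1]'

```text
time: 17.6
tool_pos: [0.5346, -0.0139, 0.1924]
eef_rot: [[-0.052, -0.997, 0.06], [-0.061, 0.063, 0.996], [-0.997, 0.048, -0.064]]
contact_force: [-0.2, 0.2, -0.5]
width: 0.0006
```

Run:
```python
from h import *
c=snap('wrist','w17');print(c['state']['tool_pos'],c['state']['contact_force'],c['state']['eef_rot'][:,0])
s=snap('side','side6');big('side6',200,150,120,100,6)
big('w17',150,80,230,150,3)
```

```text
[ 0.53460053 -0.01387867  0.19242425] [-0.20854154  0.17642041 -0.50594113] [-0.05161011 -0.06124952 -0.99678729]
```

View pics/side6_c200_150_6.png

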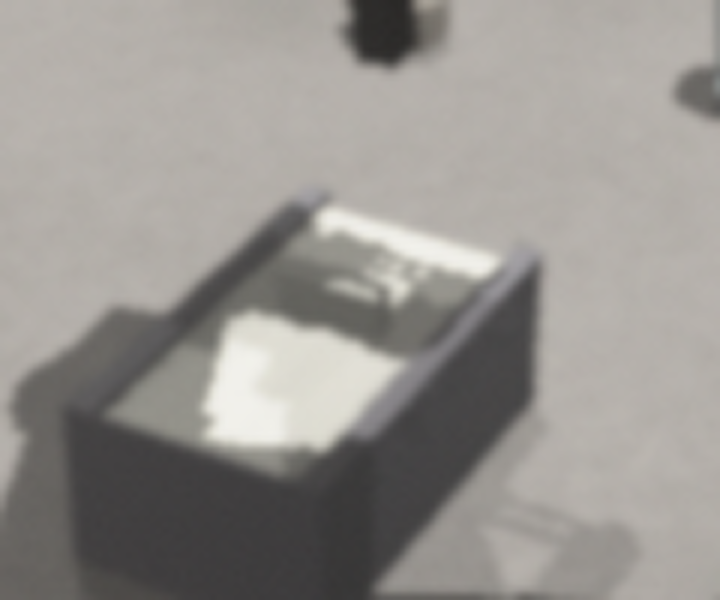

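View pics/w17_c150_80_3.png

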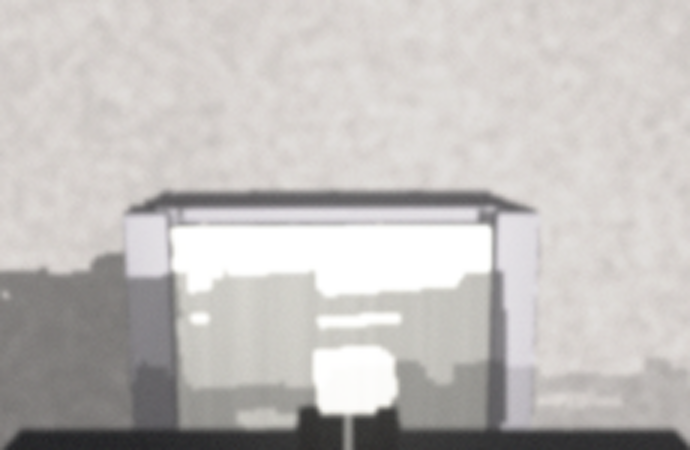

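>>> move_arm --pt "0 1 0.2" --pt "0 1 0" --pt "0 1 0" --pt "0 1 0" --pt "0 1 0" --pt "0 1 0" --pt "0 1 0" --pt "0 1 0" --pt "0 0.5 0" --pt "0 0 0" --roll '[0,0,0,0,0,0,0,0,0,0]' --fingers '[-1,-1,-1,-1,-1,-1,-1,-1,-1,-1]'

```text
time: 18.7
tool_pos: [0.5247, 0.1587, 0.1809]
eef_rot: [[-0.082, -0.995, 0.064], [-0.068, 0.069, 0.995], [-0.994, 0.077, -0.074]]
contact_force: [-0.2, -0.7, -0.7]
width: 0.0005
```

Run:
```python
from h import *
c=snap('wrist','w18');print(c['state']['tool_pos'],c['state']['contact_force'],c['state']['eef_rot'][:,0])
big('w18',150,60,200,150,4)
```

```text
[0.52466114 0.15874474 0.18092686] [-0.24077889 -0.67650452 -0.66285958] [-0.08198152 -0.06848405 -0.99427811]
```

View pics/w18_c150_60_4.png

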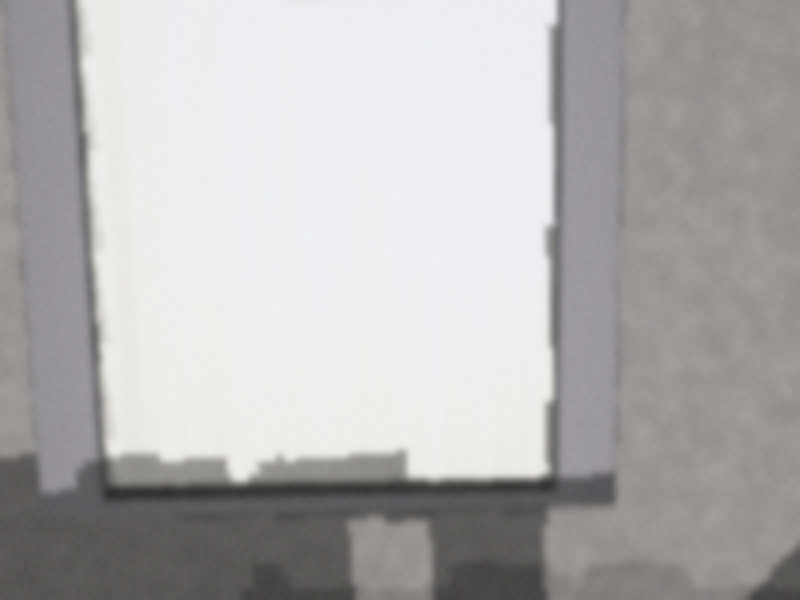

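```bash
python3 -c "
from workcell import bot
print(bot.close_job())"
```

```text
the job is handed in; nothing more can be done
None
```

The vial stands in the empty well and the lid is pushed home past the spring ridge. I handed the job in at about 19 s of the 58 s allowed. No verdict is reported, so this rests on my own checks.

**Vial:** I gripped it on the cap, set it in the well and let go. A wrist picture afterwards put the cap about 1 mm from where a seated vial should show, with its top at about 60 mm. The vial is now under the lid, so I did not see it again after the lid passed over it.

**Lid:** I pushed on the -y face of the rib with the fingers closed.
- The push built up to about 18 N at the ridge.
- The lid then jumped 2 mm and the force dropped to about 10 N.
- Pushing again at 10 to 11 N moved it no further, so the measured push stayed below 20 N throughout.

**Last checks:**
- A picture of the +y end showed only a dark band of about 2 mm between the lid and the end wall. That matches the 2.5 mm rubber strip.
- An earlier estimate at the mouth put the lid about 0.8 mm short of home. That differs from the other signs, but it is within measuring error and the 1.6 mm allowed.
- I could not see the ridge itself. That it stands up again is inferred from the jump and the firm stop.
- The bystanders were not touched, and the robot was clear of everything when I handed in.

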